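Walk the doming stake end over end onto the leather pad

ROBOT

A 6-joint arm with a two-finger parallel gripper is mounted at the origin on the work surface. World frame = base frame: x ahead of the robot, y to its left, z up, the work surface at z = 0. Lengths are in m, angles in rad, forces in N, time in s.
With the tool pointing down it reaches from about 0.3 to 0.825 m from the base axis. Payload 5.4 kg.
Tool frame: the origin (TCP) lies on the mounting face of the last link; the fingertips stand 190 mm ahead of it and the grasp point (between the pads) lies 171 mm ahead of it; z points along the fingers, y is the line along which they close (so a half turn about z gives the same grasp; the last joint's range is limited). The gripper opens to 92 mm and grips with 3 to 60 N. Pads are 20 mm wide; open, the fingers measure 128 mm over their backs; the gripper's body (75 mm by 189 mm) begins 69 mm behind the grasp point.
Start: joints at [-1.351, 0.158, 1.597, -0, 1.386, -0.21], TCP at [0.24, -0.523, 0.405] pointing down, gripper open.
Joint ranges: [-2.91, 2.91], [-0.94, 2.29], [0.18, 2.7], [-1.29, 4.43], [0.17, 2.64], [-3, 3]. Speed limits (rad/s): [2.57, 2.57, 3.14, 3.14, 3.14, 3.14].

INTERFACE

Orientations are given as a unit quaternion [w, x, y, z].
In Python, from rig import sensors, cams, ctrl gives the robot as it stands.
- The arm moves only by the shell command python3 -m creep 'ROWS'. ROWS is JSON, a list of rows, each a list of 7 numbers: the shift along the world's x, y, z each as a share of 0.2 m, from -1 to 1, then the turn, a rotation vector about the world's x, y, z each as a share of 90 degrees, from -1 to 1, then the opening, from -1 (shut) to 1 (fully open). A call has 1 to 12 rows; each row is the pose to reach, as a shift and turn from the pose commanded when the call began; what a row does not reach only later rows make up. A row lasts 1/10 s, in which the tool goes at most 50 mm and 8.59 degrees, less where a joint would pass 70% of its speed; a pose out of reach is approached as far as the arm can. A call with a number of a shift or a turn outside -1 to 1 is refused whole. A call with a gripper value outside its range is refused whole. The fingers move at their own pace and stop on an object; the grip force is fixed at half the most. Time passes only in rows, so rows that repeat a pose let the fingers close. It gives the time, the measured TCP pose, the force, the opening and the grip force at its end, in the units of the state.
- sensors.state(): the state, without advancing time (a new reading comes with each control period).
- cams.grab_frame(name): name is "side" or "top"; returns a dict with "image" (400x640x3 uint8, red, green, blue), "intrinsics" (3x3 intrinsics, pixels), "R" (3x3) and "t" (3): a world point X has camera coordinates R X + t. Camera axes: x right, y down, z forward; pixel columns grow to the right and rows downward; lengths in m; the calibration is good to about 2 mm. A picture is of the moment at which its call begins. There is no depth.
- ctrl.finish_job(): hands the job in; it is judged then, once.
The state is a dict: "t": time; "qpos": joint angles; "dq": joint speeds; "effort": joint torques, N m; "eef_pos": TCP position; "ee_rot": TCP orientation; "force": force on the tool from outside, world axes, zero at the start; "ft_torque": the same for the moment, N m; "finger_gap": opening from 0.0 (shut) to 1.0 (fully open); "finger_force": force on a finger pad.
Only numpy, scipy, OpenCV 4.12 (cv2) and the standard library are available. Lean on these libraries where they do the work, as an engineer would, in place of code of your own. Each camera call takes 0.05 s, during which the arm holds its last target. There are 200 camera calls.

TASK

The heavy steel doming stake lying on the bench is wanted on the leather pad, standing upright on its plain dark sole with its dished end up and wholly on the pad. Do not carry or drag it: walk it there end over end - stand it up on its dished end where that end lies, lay it over towards the pad and let go of it there, then take it again and stand it up on its sole on the pad. Set it down gently each time, never letting it fall over, leave the jar and the tin alone, and let go at the end.

Things in the scene. Friction and masses are not known exactly. Their poses are not given: they have to be found in the camera images.
- stake: Loose square steel bar, 140 x 36 x 36 mm, about 0.7 kg, mass centre at mid-length. Starts lying, dished end towards the pad. Origin: centre of its underside as it first lies; x runs from sole to dished end, z is up at the start. It stands stably on either end and returns upright if leant less than 0.2 rad. Walked without slip (up, over, up), its foot ends 334 mm ahead of where the sole was.
- sole (a point): Centre of the stake's plain flat dark-steel end face (36 x 36 mm), 140 mm from the dished end.
- dished_end (a point): Centre of the stake's other end face (36 x 36 mm, flat rim around a round hollow 24 mm wide and 6 mm deep).
- pad: Fixed brown leather pad, 130 x 130 mm, 2 mm thick, flat on the bench. Origin: centre of its underside, on the bench top; z up. The stake starts on its +y side, centres about 264 mm apart, pointing at the pad; walked without slip it lands within about 25 mm of the pad's centre.
- jar: Bystander: glass jar with metal cap, 68 mm across, 75 mm tall, beyond the stake's path on its far (+x) side, 150 mm or more from the path's middle line. Origin: centre of its base.
- tin: Bystander: round aluminium tin, 84 mm across, 45 mm tall, past the pad at its -y side. Origin: centre of its base.
Things that resemble listed ones, but are neither listed nor needed, are in the scene too. Several things look just like the pad: the one meant starts nearest to the robot's base.

How it is judged:
By the outcome, as a careful person would: the job done as asked, in the order asked, and still so for the second after the job is handed in, with the robot touching nothing.
It also fails if it takes over 72 s, if anything falls off the work surface, if the arm or the gripper's body presses on something with over 40 N, if the wrist force passes 120 N, or if a joint passes its speed limit or range.

## Working session

There is one attempt and no reset: what is moved stays moved. The work goes in short steps, Python scripts to look and compute and a shell command to move; the robot and the scene stay as the last step left them, time stands still between calls to the robot, and variables do not carry over. Pictures are saved under pics/ and viewed, at most 13 in all, crops included, and the job is handed in when it is done.

```bash
ls; mkdir -p pics
python3 - <<'E'
from rig import sensors,cams
import cv2
for n in("top","side"):
    f=cams.grab_frame(n);cv2.imwrite(f"pics/{n}0.png",f["image"][:,:,::-1]);print(n,f["intrinsics"],f["R"],f["t"])
print(sensors.state())
E
```

```text
pics
top [[497.58466595   0.         329.97143257]
 [  0.         497.58466595 200.8361492 ]
 [  0.           0.           1.        ]] [[ 0.0364313  -0.99933333  0.0023799 ]
 [-0.97716703 -0.03612185 -0.20937956]
 [ 0.20932594  0.00530241 -0.97783155]] [-0.09733348  0.64967931  1.10992676]
side [[508.42429551   0.         323.87464341]
 [  0.         508.42429551 207.28933387]
 [  0.           0.           1.        ]] [[-0.91629385 -0.40023722 -0.01468823]
 [-0.21491079  0.5222971  -0.82523881]
 [ 0.33796291 -0.75300459 -0.56459292]] [0.56370544 0.20593958 0.94444172]
{'t': 0.1, 'qpos': array([-1.35110282e+00,  1.58986712e-01,  1.59808459e+00, -1.75470454e-05,
        1.38620213e+00, -2.10116576e-01]), 'dq': array([-0.00059014, -0.00277032, -0.00338462,  0.00177507,  0.00040707,
        0.00054969]), 'effort': array([ 3.20075360e-04, -3.86499488e+01, -3.22961211e+01,  7.03101209e-02,
        3.38446023e-02, -4.65776964e-05]), 'eef_pos': array([ 0.23951656, -0.52246876,  0.4038276 ]), 'ee_rot': array([-8.40338809e-04,  9.76995959e-01,  2.13256161e-01, -1.26471753e-05]), 'force': array([-0.56761964,  0.19003365,  0.53777482]), 'ft_torque': array([ 0.00548244, -0.04724994,  0.0217854 ]), 'finger_force': 0.0, 'finger_gap': 1.002861548010708}
```

View pics/top0.png

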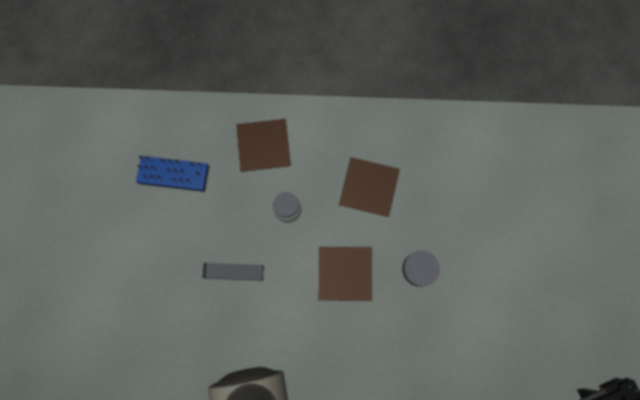

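View pics/side0.png

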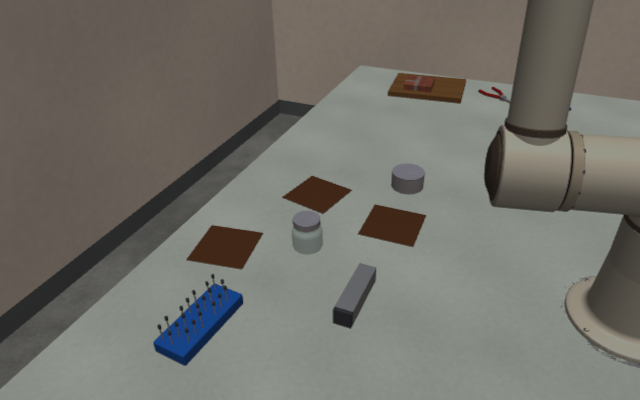

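The top view shows the stake at about (234,272). Three pads look alike: (345,273), (369,187) and (263,145). The tin is at (421,268), the jar at (287,207) and a blue block at (172,173). The only grey bar is the stake. The pad nearest the base should be the one at (345,273), in line with the stake and next to the tin. I'll measure them and check in a crop.

```bash
cat > h.py <<'E'
import numpy as np,cv2
from rig import sensors,cams
def ray(f,uv,z):
    K,R,t=f["intrinsics"],np.array(f["R"]),np.array(f["t"])
    d=R.T@np.linalg.solve(K,[uv[0],uv[1],1.]);c=-R.T@t
    return c+d*(z-c[2])/d[2]
def proj(f,X):
    p=f["intrinsics"]@(np.array(f["R"])@np.array(X)+f["t"]);return p[:2]/p[2]
def blobs(m,amin=150):
    cs,_=cv2.findContours(m.astype(np.uint8),cv2.RETR_EXTERNAL,cv2.CHAIN_APPROX_NONE)
    return [c for c in cs if cv2.contourArea(c)>amin]
E
python3 - <<'E'
from h import *
f=cams.grab_frame("top");im=f["image"];i=im.astype(int)
for c in blobs((i[:,:,0]-i[:,:,2]>25)&(np.arange(400)[:,None]<350)):
    b=cv2.boxPoints(cv2.minAreaRect(c));print("pad",[ray(f,p,.002)[:2].round(4).tolist() for p in b],ray(f,b.mean(0),.002).round(4))
hsv=cv2.cvtColor(im,cv2.COLOR_RGB2HSV)
print("bar px",im[272,234],im[272,206],im[272,262],"bench",im[300,234])
roi=np.zeros((400,640),bool);roi[245:300,185:285]=1
bg=np.median(i[245:300,185:285].reshape(-1,3),0)
m=roi&(np.abs(i-bg).sum(2)>45)
for c in blobs(m):
    b=cv2.boxPoints(cv2.minAreaRect(c));print("bar",b.round(1).tolist(),[ray(f,p,.036)[:2].round(4).tolist() for p in b])
g=cams.grab_frame("side")
a=cv2.resize(im[235:310,190:390],(800,300),interpolation=cv2.INTER_CUBIC)
s=cv2.resize(g["image"][200:350,290:490],(400,300),interpolation=cv2.INTER_CUBIC)
o=np.zeros((600,800,3),np.uint8);o[:300]=a;o[300:,:400]=s
t=cv2.resize(im[180:290,270:450],(400,244));o[300:544,400:]=t
cv2.imwrite("pics/crop1.png",o[:,:,::-1])
for n,p,z in(("jar",(287,203),.075),("tin",(421.5,268),.045)):print(n,ray(f,p,z))
E
```

```text
pad [[0.5477, -0.0505], [0.5523, -0.1757], [0.4294, -0.1781], [0.4249, -0.0555]] [ 0.4879 -0.1149  0.002 ]
pad [[0.6606, -0.0974], [0.7807, -0.1219], [0.7546, -0.2437], [0.6356, -0.217]] [ 0.7072 -0.17    0.002 ]
pad [[0.8584, 0.177], [0.8782, 0.0541], [0.7578, 0.0342], [0.7387, 0.1547]] [0.8077 0.105  0.002 ]
bar px [80 82 85] [70 73 75] [78 81 81] bench [107 114 108]
bar [[201.39999389648438, 278.70001220703125], [202.1999969482422, 261.79998779296875], [264.20001220703125, 264.79998779296875], [263.3999938964844, 281.6000061035156]] [[0.4612, 0.2225], [0.5008, 0.2242], [0.4992, 0.0769], [0.4597, 0.0763]]
jar [0.64256359 0.02742106 0.075     ]
tin [ 0.50448341 -0.29425372  0.045     ]
```

View pics/crop1.png

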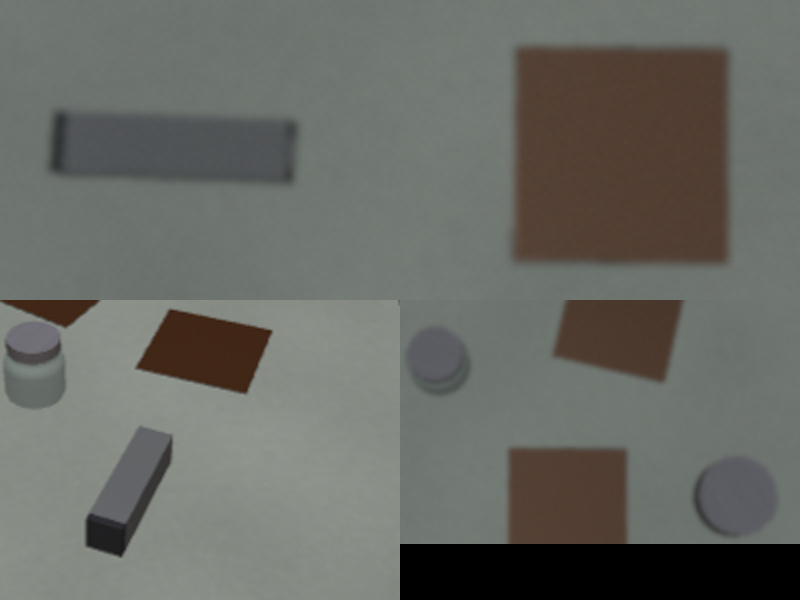

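The crop confirms the choices. The stake's black sole faces +y and its dished end faces the pad at top (345,273), pad centre (0.488, -0.115) m. The stake lies at x≈0.480, with its dished end at y≈0.079 and its sole at y≈0.219. I'll swing the arm over now, turning the tool's closing line to x.

```bash
python3 -m creep '[[0.3,1,0,0,0,0.727,1],[0.3,1,0,0,0,0.727,1],[0.3,1,0,0,0,0.727,1],[0.3,1,0,0,0,0.727,1],[0.3,1,0,0,0,0.727,1],[0.3,1,0,0,0,0.727,1],[0.3,1,0,0,0,0.727,1],[0.3,1,0,0,0,0.727,1]]'
python3 -m creep '[[0.3,1,0,0,0,0,1],[0.3,1,0,0,0,0,1],[0.3,1,0,0,0,0,1],[0.3,1,0,0,0,0,1],[0.3,1,0,0,0,0,1]]'
python3 -c "
from rig import sensors
s=sensors.state();print(s['qpos'].round(3),s['ee_rot'].round(4))"
```

```text
t: 1.0
eef_pos: [0.2996, -0.3224, 0.4046]
ee_rot: [-0.0, 0.705, 0.709, -0.0]
force: [-0.4, 0.0, 0.0]
finger_gap: 1.0
finger_force: 0.0
t: 1.5
eef_pos: [0.36, -0.1189, 0.4046]
ee_rot: [-0.0, 0.705, 0.71, 0.001]
force: [0.7, -0.0, 0.5]
finger_gap: 1.0
finger_force: 0.0
[-6.410e-01 -3.940e-01  2.101e+00  1.000e-03  1.435e+00 -6.480e-01] [-2.000e-04  7.047e-01  7.095e-01  6.000e-04]
```

```bash
python3 -m creep '[[0.3,1,0,0,0,-0.01,1],[0.3,1,0,0,0,-0.01,1],[0.3,1,0,0,0,-0.01,1],[0.3,1,0,0,0,-0.01,1],[0.3,1,0,0,0,-0.01,1]]'
python3 -m creep '[[0.3,1,-0.2,-0.5,0,0,1],[0.3,1,-0.2,-0.5,0,0,1],[0.3,1,-0.2,-0.5,0,0,1],[0.3,1,-0.2,-0.5,0,0,1],[0.3,1,-0.2,-0.5,0,0,1],[0.3,1,-0.2,-0.5,0,0,1],[0.3,1,-0.2,-0.5,0,0,1]]'
python3 -c "
from rig import sensors
s=sensors.state();print(s['qpos'].round(3),s['ee_rot'].round(4))"
```

```text
t: 2.0
eef_pos: [0.42, 0.0807, 0.4046]
ee_rot: [-0.0, 0.71, 0.704, 0.0]
force: [-0.4, -0.4, 0.2]
finger_gap: 1.002
finger_force: 0.0
t: 2.7
eef_pos: [0.4799, 0.2765, 0.364]
ee_rot: [0.272, 0.658, 0.649, -0.269]
force: [-0.7, -0.0, 0.7]
finger_gap: 1.001
finger_force: 0.0
[ 0.457  0.306  1.584 -0.688  1.646  0.56 ] [ 0.2716  0.6581  0.6487 -0.2691]
```

```bash
python3 -m creep '[[0,0.04,-0.8,0,0,0,1],[0,0.04,-0.8,0,0,0,1],[0,0.04,-0.8,0,0,0,1],[0,0.04,-0.8,0,0,0,1],[0,0.04,-0.95,0,0,0,1],[0,0.04,-0.95,0,0,0,1],[0,0.04,-0.95,0,0,0,1]]'
python3 - <<'E'
from h import *
f=cams.grab_frame("side");g=cams.grab_frame("top");print(sensors.state()["eef_pos"],proj(f,[.48,.164,.027]))
o=np.hstack([cv2.resize(f["image"][200:350,290:440],(400,400)),cv2.resize(g["image"][200:350,150:300],(400,400))])
cv2.imwrite("pics/c2.png",o[:,:,::-1])
E
```

```text
t: 3.4
eef_pos: [0.4805, 0.2847, 0.1771]
ee_rot: [0.273, 0.659, 0.648, -0.268]
force: [-0.0, -0.4, -0.3]
finger_gap: 1.0
finger_force: 0.0
[0.480839   0.285335   0.17770367] [354.26100665 294.56718249]
```

View pics/c2.png

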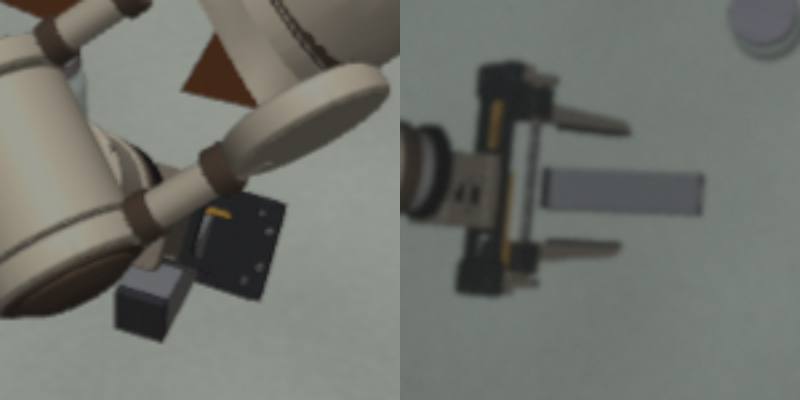

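The top crop shows the fingers straddling the stake, with finger tips at crop (625,130) and (615,245) and the bar midway between them. I'll lower and close.

```bash
python3 -m creep '[[0,0,-0.08,0,0,0,1],[0,0,-0.145,0,0,0,1],[0,0,-0.145,0,0,0,1],[0,0,-0.145,0,0,0,1],[0,0,-0.145,0,0,0,-1],[0,0,-0.145,0,0,0,-1],[0,0,-0.145,0,0,0,-1],[0,0,-0.145,0,0,0,-1],[0,0,-0.145,0,0,0,-1],[0,0,-0.145,0,0,0,-1],[0,0,-0.145,0,0,0,-1],[0,0,-0.145,0,0,0,-1]]'
cat > arc.py <<'E'
# print rows for rotating the TCP about x through pivot (y,z): args py pz total_deg rows [dy dz]
import sys,numpy as np
from rig import sensors
p=np.array([float(sys.argv[1]),float(sys.argv[2])]);T=float(sys.argv[3]);n=int(sys.argv[4])
s=sensors.state();r=s["eef_pos"][1:]-p
print(s["eef_pos"].round(4),s["ee_rot"].round(4))
for k in range(1,n+1):
    a=np.radians(T*k/n);c=np.cos(a)*r+np.sin(a)*np.array([-r[1],r[0]])-r
    print(k,(c/.2).round(3),round(T*k/n/90,3))
E
python3 arc.py .079 0 30 10
```

```text
t: 4.7
eef_pos: [0.4797, 0.2853, 0.1458]
ee_rot: [0.273, 0.658, 0.649, -0.268]
force: [0.8, -1.3, -1.3]
finger_gap: 0.392
finger_force: 29.9
[0.4797 0.2853 0.1458] [ 0.2727  0.658   0.6485 -0.2684]
1 [-0.04   0.053] 0.033
2 [-0.082  0.104] 0.067
3 [-0.127  0.152] 0.1
4 [-0.174  0.199] 0.133
5 [-0.224  0.242] 0.167
6 [-0.276  0.283] 0.2
7 [-0.33   0.321] 0.233
8 [-0.386  0.356] 0.267
9 [-0.443  0.389] 0.3
10 [-0.503  0.418] 0.333
```

```bash
python3 -m creep '[[0,-0.04,0.053,0.033,0,0,-1],[0,-0.082,0.104,0.067,0,0,-1],[0,-0.127,0.152,0.1,0,0,-1],[0,-0.174,0.199,0.133,0,0,-1],[0,-0.224,0.242,0.167,0,0,-1],[0,-0.276,0.283,0.2,0,0,-1],[0,-0.33,0.321,0.233,0,0,-1],[0,-0.386,0.356,0.267,0,0,-1],[0,-0.443,0.389,0.3,0,0,-1],[0,-0.503,0.418,0.333,0,0,-1],[0,-0.503,0.418,0.333,0,0,-1]]'
python3 arc.py .079 0 30 10
```

```text
t: 5.8
eef_pos: [0.4792, 0.1835, 0.229]
ee_rot: [0.093, 0.707, 0.695, -0.092]
force: [-0.1, -0.5, -5.9]
finger_gap: 0.389
finger_force: 30.0
[0.4792 0.1835 0.229 ] [ 0.0926  0.707   0.695  -0.092 ]
1 [-0.061  0.026] 0.033
2 [-0.123  0.048] 0.067
3 [-0.186  0.068] 0.1
4 [-0.25   0.084] 0.133
5 [-0.314  0.096] 0.167
6 [-0.379  0.105] 0.2
7 [-0.445  0.111] 0.233
8 [-0.511  0.114] 0.267
9 [-0.577  0.112] 0.3
10 [-0.643  0.108] 0.333
```

```bash
python3 -m creep '[[0,-0.061,0.018,0.033,0,0,-1],[0,-0.123,0.038,0.067,0,0,-1],[0,-0.186,0.058,0.1,0,0,-1],[0,-0.25,0.074,0.133,0,0,-1],[0,-0.314,0.086,0.167,0,0,-1],[0,-0.379,0.095,0.2,0,0,-1],[0,-0.445,0.101,0.233,0,0,-1],[0,-0.511,0.104,0.267,0,0,-1],[0,-0.577,0.102,0.3,0,0,-1],[0,-0.643,0.098,0.333,0,0,-1],[0,-0.643,0.098,0.333,0,0,-1]]'
python3 arc.py .079 0 30 10
python3 - <<'E'
from h import *
f=cams.grab_frame("side");g=cams.grab_frame("top")
o=np.hstack([cv2.resize(f["image"][150:350,260:460],(400,400)),cv2.resize(g["image"][180:330,180:330],(400,400))])
cv2.imwrite("pics/c3.png",o[:,:,::-1])
E
```

```text
t: 6.9
eef_pos: [0.4795, 0.0554, 0.2484]
ee_rot: [-0.093, 0.707, 0.695, 0.09]
force: [-1.4, 0.0, -2.2]
finger_gap: 0.39
finger_force: 30.0
[0.4795 0.0554 0.2484] [-0.0932  0.707   0.6952  0.0904]
1 [-0.065 -0.008] 0.033
2 [-0.129 -0.019] 0.067
3 [-0.193 -0.034] 0.1
4 [-0.256 -0.052] 0.133
5 [-0.317 -0.073] 0.167
6 [-0.378 -0.097] 0.2
7 [-0.437 -0.125] 0.233
8 [-0.495 -0.155] 0.267
9 [-0.551 -0.189] 0.3
10 [-0.605 -0.225] 0.333
```

View pics/c3.png

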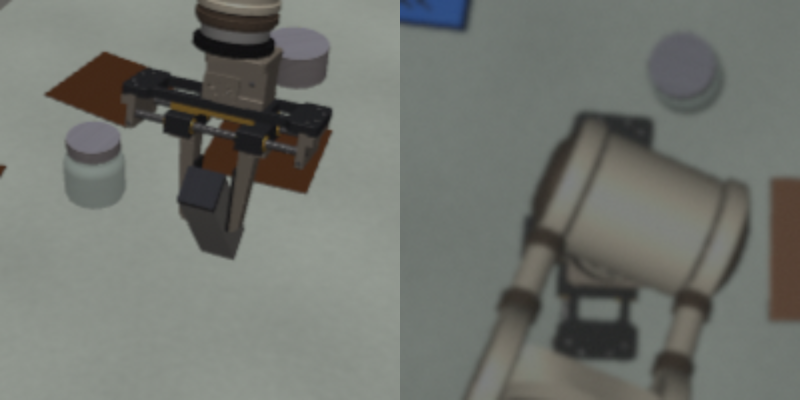

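The stake is at about 60° with its lower end on the bench at crop (225,255), and the jar and tin are clear. I'll finish standing it up.

```bash
python3 -m creep '[[0,-0.065,-0.008,0.033,0,0,-1],[0,-0.129,-0.019,0.067,0,0,-1],[0,-0.193,-0.034,0.1,0,0,-1],[0,-0.256,-0.052,0.133,0,0,-1],[0,-0.317,-0.073,0.167,0,0,-1],[0,-0.378,-0.097,0.2,0,0,-1],[0,-0.437,-0.125,0.233,0,0,-1],[0,-0.495,-0.155,0.267,0,0,-1],[0,-0.551,-0.189,0.3,0,0,-1],[0,-0.605,-0.225,0.333,0,0,-1],[0,-0.605,-0.225,0.333,0,0,-1],[0,-0.605,-0.225,0.333,0,0,-1]]'
python3 - <<'E'
from h import *
f=cams.grab_frame("side");g=cams.grab_frame("top");s=sensors.state();print(s["qpos"].round(3),s["ft_torque"])
o=np.hstack([cv2.resize(f["image"][150:350,260:460],(400,400)),cv2.resize(g["image"][180:330,180:330],(400,400))])
cv2.imwrite("pics/c4.png",o[:,:,::-1])
E
```

```text
t: 8.2
eef_pos: [0.4796, -0.0641, 0.2037]
ee_rot: [-0.272, 0.658, 0.649, 0.267]
force: [-0.5, 1.6, -3.8]
finger_gap: 0.391
finger_force: 30.0
[-0.556  0.317  1.943  0.65   1.406 -0.83 ] [-0.74116532 -0.02379569  0.07765065]
```

View pics/c4.png

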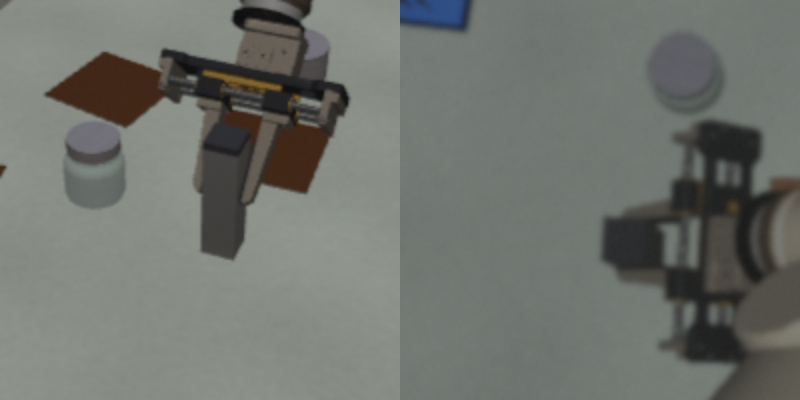

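The stake stands upright on its dished end, dark sole up. Part of its weight is still on the gripper, so I'll press it down 2 mm before letting go.

```bash
python3 -m creep '[[0,0,-0.005,0,0,0,-1],[0,0,-0.01,0,0,0,-1],[0,0,-0.01,0,0,0,-1]]'
python3 -m creep '[[0,0,0,0,0,0,-0.1],[0,0,0,0,0,0,0],[0,0,0,0,0,0,0.3],[0,0,0,0,0,0,1],[0,0,0,0,0,0,1],[0,0,0,0,0,0,1],[0,0,0,0,0,0,1],[0,0,0,0,0,0,1]]'
python3 - <<'E'
from h import *
g=cams.grab_frame("top");s=sensors.state();i=g["image"].astype(int)
from scipy.spatial.transform import Rotation as Ro
q=s["ee_rot"];d=Ro.from_quat([q[1],q[2],q[3],q[0]]).apply([0,0,1]);print("G",s["eef_pos"]+.171*d)
m=np.zeros((400,640),bool);m[255:290,240:285]=1
for c in blobs(m&(i.sum(2)<150),40):
    b=cv2.boxPoints(cv2.minAreaRect(c));print(b.tolist(),ray(g,b.mean(0),.14))
E
```

```text
t: 8.6
eef_pos: [0.4796, -0.0648, 0.2032]
ee_rot: [-0.273, 0.657, 0.649, 0.268]
force: [-5.9, -2.0, 9.3]
finger_gap: 0.391
finger_force: 30.0
t: 9.4
eef_pos: [0.4796, -0.0649, 0.2019]
ee_rot: [-0.272, 0.658, 0.649, 0.268]
force: [-1.1, -0.3, 0.5]
finger_gap: 0.992
finger_force: 0.0
G [0.47956567 0.05581272 0.08076603]
[[258.0, 264.0], [277.0, 264.0], [277.0, 280.0], [258.0, 280.0]] [0.47579331 0.05507438 0.14      ]
```

```bash
python3 -m creep '[[0,0.065,0.02,0,0,0,1],[0,0.149,0.094,-0.083,0,0,1],[0,0.242,0.156,-0.167,0,0,1],[0,0.342,0.206,-0.25,0,0,1],[0,0.448,0.241,-0.333,0,0,1],[0,0.558,0.263,-0.417,0,0,1],[0,0.67,0.27,-0.5,0,0,1],[0,0.67,0.27,-0.5,0,0,1]]'
python3 -m creep '[[0,0.112,-0.007,-0.083,0,0,1],[0,0.221,-0.029,-0.167,0,0,1],[0,0.327,-0.065,-0.25,0,0,1],[0,0.427,-0.115,-0.333,0,0,1],[0,0.52,-0.177,-0.417,0,0,1],[0,0.605,-0.25,-0.5,0,0,1],[0,0.605,-0.25,-0.5,0,0,1]]'
python3 - <<'E'
from h import *
f=cams.grab_frame("side");g=cams.grab_frame("top");s=sensors.state();print(s["eef_pos"].round(4))
o=np.hstack([cv2.resize(f["image"][150:350,260:460],(400,400)),cv2.resize(g["image"][180:330,180:330],(400,400))])
cv2.imwrite("pics/c5.png",o[:,:,::-1])
E
```

```text
t: 10.25
eef_pos: [0.479, 0.0725, 0.2565]
ee_rot: [0.001, 0.71, 0.704, -0.0]
force: [-0.4, 0.3, 0.5]
finger_gap: 1.002
finger_force: 0.0
t: 10.95
eef_pos: [0.4779, 0.1909, 0.2024]
ee_rot: [0.27, 0.656, 0.65, -0.272]
force: [-1.3, 0.5, -0.5]
finger_gap: 0.998
finger_force: 0.0
[0.4793 0.1896 0.2053]
```

View pics/c5.png

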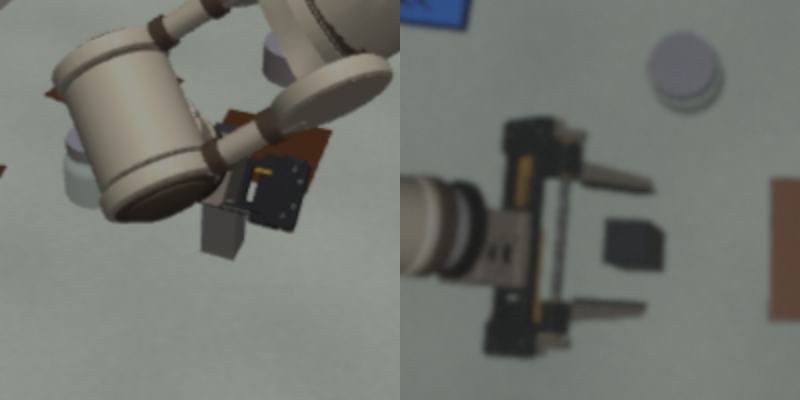

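The stake stands still, sole up, at top crop (632,244), with the fingers straddling it. I'll close on it and lay it over about its pad-side edge (y≈0.043).

```bash
python3 -m creep '[[0,0,0,0,0,0,-1],[0,0,0,0,0,0,-1],[0,0,0,0,0,0,-1],[0,0,0,0,0,0,-1],[0,0,0,0,0,0,-1],[0,0,0,0,0,0,-1],[0,0,0,0,0,0,-1],[0,0,0,0,0,0,-1]]'
python3 arc.py .043 0 30 10
```

```text
t: 11.85
eef_pos: [0.4795, 0.1902, 0.2058]
ee_rot: [0.273, 0.658, 0.648, -0.269]
force: [-0.4, 0.1, 0.1]
finger_gap: 0.39
finger_force: 29.9
[0.4795 0.1902 0.2058] [ 0.2729  0.6578  0.6483 -0.2692]
1 [-0.055  0.037] 0.033
2 [-0.112  0.071] 0.067
3 [-0.17   0.102] 0.1
4 [-0.23   0.131] 0.133
5 [-0.291  0.155] 0.167
6 [-0.354  0.177] 0.2
7 [-0.418  0.195] 0.233
8 [-0.482  0.21 ] 0.267
9 [-0.547  0.222] 0.3
10 [-0.613  0.23 ] 0.333
```

```bash
python3 -m creep '[[0,-0.055,0.033,0.033,0,0,-1],[0,-0.112,0.064,0.067,0,0,-1],[0,-0.17,0.095,0.1,0,0,-1],[0,-0.23,0.124,0.133,0,0,-1],[0,-0.291,0.148,0.167,0,0,-1],[0,-0.354,0.17,0.2,0,0,-1],[0,-0.418,0.188,0.233,0,0,-1],[0,-0.482,0.203,0.267,0,0,-1],[0,-0.547,0.215,0.3,0,0,-1],[0,-0.613,0.223,0.333,0,0,-1],[0,-0.613,0.223,0.333,0,0,-1]]'
python3 arc.py .043 0 30 10
```

```text
t: 12.95
eef_pos: [0.4795, 0.0664, 0.2507]
ee_rot: [0.094, 0.707, 0.695, -0.092]
force: [0.1, 0.8, 0.7]
finger_gap: 0.391
finger_force: 29.9
[0.4795 0.0664 0.2507] [ 0.0935  0.707   0.6949 -0.0922]
1 [-0.066  0.004] 0.033
2 [-0.132  0.005] 0.067
3 [-0.198  0.003] 0.1
4 [-0.263 -0.003] 0.133
5 [-0.328 -0.012] 0.167
6 [-0.393 -0.025] 0.2
7 [-0.457 -0.041] 0.233
8 [-0.52  -0.061] 0.267
9 [-0.582 -0.083] 0.3
10 [-0.642 -0.109] 0.333
```

Contact is kept: the bench carries about the whole weight. Continuing.

```bash
python3 -m creep '[[0,-0.066,0.004,0.033,0,0,-1],[0,-0.132,0.005,0.067,0,0,-1],[0,-0.198,0.003,0.1,0,0,-1],[0,-0.263,-0.003,0.133,0,0,-1],[0,-0.328,-0.012,0.167,0,0,-1],[0,-0.393,-0.025,0.2,0,0,-1],[0,-0.457,-0.041,0.233,0,0,-1],[0,-0.52,-0.061,0.267,0,0,-1],[0,-0.582,-0.083,0.3,0,0,-1],[0,-0.642,-0.109,0.333,0,0,-1],[0,-0.642,-0.109,0.333,0,0,-1]]'
python3 arc.py .043 0 30 10
```

```text
t: 14.05
eef_pos: [0.4797, -0.0619, 0.2284]
ee_rot: [-0.092, 0.707, 0.695, 0.09]
force: [-1.7, -2.7, 2.4]
finger_gap: 0.389
finger_force: 30.0
[ 0.4797 -0.0619  0.2284] [-0.0923  0.707   0.6954  0.0899]
1 [-0.059 -0.029] 0.033
2 [-0.116 -0.061] 0.067
3 [-0.172 -0.096] 0.1
4 [-0.226 -0.134] 0.133
5 [-0.278 -0.175] 0.167
6 [-0.327 -0.218] 0.2
7 [-0.374 -0.264] 0.233
8 [-0.419 -0.312] 0.267
9 [-0.461 -0.363] 0.3
10 [-0.501 -0.415] 0.333
```

```bash
python3 -m creep '[[0,-0.059,-0.029,0.033,0,0,-1],[0,-0.116,-0.061,0.067,0,0,-1],[0,-0.172,-0.096,0.1,0,0,-1],[0,-0.226,-0.134,0.133,0,0,-1],[0,-0.278,-0.175,0.167,0,0,-1],[0,-0.327,-0.218,0.2,0,0,-1],[0,-0.374,-0.264,0.233,0,0,-1],[0,-0.419,-0.312,0.267,0,0,-1],[0,-0.441,-0.338,0.283,0,0,-1],[0,-0.461,-0.363,0.3,0,0,-1],[0,-0.483,-0.391,0.318,0,0,-1],[0,-0.483,-0.391,0.318,0,0,-1]]'
python3 - <<'E'
from h import *
from scipy.spatial.transform import Rotation as Ro
f=cams.grab_frame("side");g=cams.grab_frame("top");s=sensors.state();q=s["ee_rot"]
d=Ro.from_quat([q[1],q[2],q[3],q[0]]).apply([0,0,1]);print("G",s["eef_pos"]+.171*d,s["force"],s["ft_torque"],np.degrees(np.arctan2(d[1],-d[2])))
o=np.hstack([cv2.resize(f["image"][120:320,260:460],(400,400)),cv2.resize(g["image"][200:350,240:390],(400,400))])
cv2.imwrite("pics/c6.png",o[:,:,::-1])
E
```

```text
t: 15.25
eef_pos: [0.4796, -0.1573, 0.1503]
ee_rot: [-0.265, 0.661, 0.652, 0.26]
force: [-1.0, 1.6, 1.6]
finger_gap: 0.39
finger_force: 30.0
G [ 0.47935997 -0.03935814  0.0264505 ] [-0.23719245  2.5232401   0.27743978] [-0.17544343 -0.08040776  0.06538671] 43.50340237647228
```

View pics/c6.png

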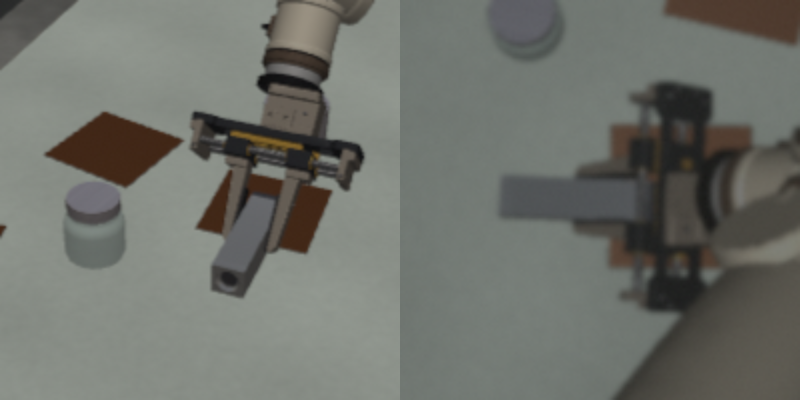

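The stake lies over towards the pad, hollow end facing back at side crop (230,280), with its sole end on the pad and hardly any force. I'll ease it down the last fraction, let go and roll the tool round for the next grip.

```bash
python3 -m creep '[[0,-0.003,-0.004,0.004,0,0,-1],[0,-0.003,-0.006,0.006,0,0,-1],[0,-0.003,-0.006,0.006,0,0,-0.1],[0,-0.003,-0.006,0.006,0,0,0],[0,-0.003,-0.006,0.006,0,0,0.3],[0,-0.003,-0.006,0.006,0,0,1],[0,-0.003,-0.006,0.006,0,0,1],[0,-0.003,-0.006,0.006,0,0,1],[0,-0.003,-0.006,0.006,0,0,1],[0,-0.003,-0.006,0.006,0,0,1]]'
python3 -m creep '[[0,0.11,0.018,0,0,0,1],[0,0.199,0.092,-0.083,0,0,1],[0,0.294,0.152,-0.167,0,0,1],[0,0.395,0.198,-0.25,0,0,1],[0,0.502,0.232,-0.333,0,0,1],[0,0.612,0.25,-0.417,0,0,1],[0,0.724,0.255,-0.5,0,0,1],[0,0.724,0.255,-0.5,0,0,1]]'
python3 -m creep '[[0,0.111,-0.01,-0.083,0,0,1],[0,0.22,-0.035,-0.167,0,0,1],[0,0.325,-0.074,-0.25,0,0,1],[0,0.424,-0.126,-0.333,0,0,1],[0,0.515,-0.19,-0.417,0,0,1],[0,0.582,-0.24,-0.483,0,0,1],[0,0.582,-0.24,-0.483,0,0,1]]'
python3 - <<'E'
from h import *
from scipy.spatial.transform import Rotation as Ro
f=cams.grab_frame("side");g=cams.grab_frame("top");s=sensors.state();q=s["ee_rot"]
d=Ro.from_quat([q[1],q[2],q[3],q[0]]).apply([0,0,1]);print("G",s["eef_pos"]+.171*d,np.degrees(np.arctan2(d[1],-d[2])))
i=g["image"].astype(int)
m=np.zeros((400,640),bool);m[260:290,270:350]=1
bl=(i[:,:,0]-i[:,:,2]<8)&(i.sum(2)>180)&(i.sum(2)<290)&m
for c in blobs(bl,60):
    b=cv2.boxPoints(cv2.minAreaRect(c));print(b.round(1).tolist(),[ray(g,p,.037)[:2].round(4).tolist() for p in b])
o=np.hstack([cv2.resize(f["image"][120:320,260:460],(400,400)),cv2.resize(g["image"][200:350,220:370],(400,400))])
cv2.imwrite("pics/c7.png",o[:,:,::-1])
E
```

```text
t: 16.35
eef_pos: [0.4796, -0.1581, 0.1493]
ee_rot: [-0.267, 0.66, 0.651, 0.263]
force: [-0.1, 0.6, -0.4]
finger_gap: 0.987
finger_force: 0.0
t: 17.15
eef_pos: [0.4792, -0.0106, 0.2005]
ee_rot: [0.006, 0.71, 0.704, -0.006]
force: [0.4, -0.4, -0.2]
finger_gap: 0.997
finger_force: 0.0
t: 17.85
eef_pos: [0.4785, 0.1035, 0.1499]
ee_rot: [0.267, 0.658, 0.651, -0.268]
force: [-0.5, 0.4, -0.3]
finger_gap: 1.0
finger_force: 0.0
G [ 0.47909071 -0.01711331  0.02949413] -44.291308971077726
[[277.0, 260.0], [333.0, 260.0], [333.0, 289.0], [277.0, 289.0]] [[0.5115, 0.0472], [0.5163, -0.0857], [0.4486, -0.0881], [0.4438, 0.0432]]
```

View pics/c7.png

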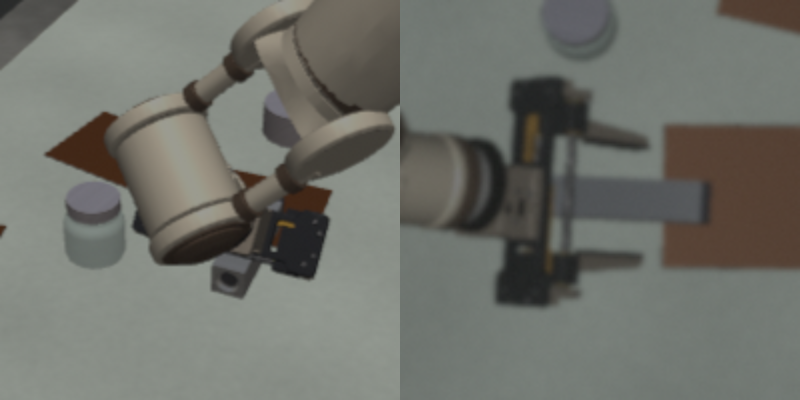

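The stake lies with its sole on the pad (sole edge at top crop (707,201), y≈-0.092) and its hollow end facing back, and the fingers straddle it. I'll grip it.

```bash
python3 -m creep '[[0,0,0,0,0,0,-1],[0,0,0,0,0,0,-1],[0,0,0,0,0,0,-1],[0,0,0,0,0,0,-1],[0,0,0,0,0,0,-1],[0,0,0,0,0,0,-1],[0,0,0,0,0,0,-1],[0,0,0,0,0,0,-1]]'
python3 arc.py -.092 .002 30 10
```

```text
t: 18.75
eef_pos: [0.4795, 0.1032, 0.1523]
ee_rot: [0.269, 0.659, 0.65, -0.266]
force: [0.3, 0.3, 0.8]
finger_gap: 0.389
finger_force: 30.0
[0.4795 0.1032 0.1523] [ 0.2694  0.6593  0.6498 -0.2657]
1 [-0.041  0.05 ] 0.033
2 [-0.084  0.098] 0.067
3 [-0.13   0.143] 0.1
4 [-0.178  0.186] 0.133
5 [-0.228  0.227] 0.167
6 [-0.28   0.265] 0.2
7 [-0.334  0.3  ] 0.233
8 [-0.39   0.332] 0.267
9 [-0.447  0.361] 0.3
10 [-0.506  0.387] 0.333
```

```bash
python3 -m creep '[[0,-0.041,0.049,0.033,0,0,-1],[0,-0.084,0.095,0.067,0,0,-1],[0,-0.13,0.138,0.1,0,0,-1],[0,-0.178,0.18,0.133,0,0,-1],[0,-0.228,0.22,0.167,0,0,-1],[0,-0.28,0.258,0.2,0,0,-1],[0,-0.334,0.293,0.233,0,0,-1],[0,-0.39,0.325,0.267,0,0,-1],[0,-0.447,0.354,0.3,0,0,-1],[0,-0.506,0.38,0.333,0,0,-1],[0,-0.506,0.38,0.333,0,0,-1]]'
python3 arc.py -.092 .002 30 10
```

```text
t: 19.85
eef_pos: [0.4799, 0.0011, 0.2292]
ee_rot: [0.09, 0.707, 0.696, -0.088]
force: [0.9, 5.0, 3.5]
finger_gap: 0.39
finger_force: 30.0
[0.4799 0.0011 0.2292] [ 0.0902  0.7074  0.6955 -0.0876]
1 [-0.06   0.023] 0.033
2 [-0.121  0.042] 0.067
3 [-0.183  0.059] 0.1
4 [-0.246  0.072] 0.133
5 [-0.31   0.082] 0.167
6 [-0.374  0.088] 0.2
7 [-0.438  0.091] 0.233
8 [-0.502  0.091] 0.267
9 [-0.566  0.087] 0.3
10 [-0.63  0.08] 0.333
```

```bash
python3 -m creep '[[0,-0.06,0.023,0.033,0,0,-1],[0,-0.121,0.042,0.067,0,0,-1],[0,-0.183,0.059,0.1,0,0,-1],[0,-0.246,0.072,0.133,0,0,-1],[0,-0.31,0.082,0.167,0,0,-1],[0,-0.374,0.088,0.2,0,0,-1],[0,-0.438,0.091,0.233,0,0,-1],[0,-0.502,0.091,0.267,0,0,-1],[0,-0.566,0.087,0.3,0,0,-1],[0,-0.63,0.08,0.333,0,0,-1],[0,-0.63,0.08,0.333,0,0,-1]]'
python3 arc.py -.092 .002 30 10
```

```text
t: 20.95
eef_pos: [0.4805, -0.1249, 0.2467]
ee_rot: [-0.097, 0.706, 0.695, 0.096]
force: [-4.2, 4.1, 21.8]
finger_gap: 0.39
finger_force: 30.0
[ 0.4805 -0.1249  0.2467] [-0.0969  0.7062  0.6948  0.0956]
1 [-0.064 -0.01 ] 0.033
2 [-0.127 -0.024] 0.067
3 [-0.189 -0.041] 0.1
4 [-0.251 -0.061] 0.133
5 [-0.311 -0.084] 0.167
6 [-0.37  -0.111] 0.2
7 [-0.428 -0.14 ] 0.233
8 [-0.483 -0.173] 0.267
9 [-0.538 -0.208] 0.3
10 [-0.59  -0.246] 0.333
```

```bash
python3 -m creep '[[0,-0.064,0,0.033,0,0,-1],[0,-0.127,-0.014,0.067,0,0,-1],[0,-0.189,-0.031,0.1,0,0,-1],[0,-0.251,-0.051,0.133,0,0,-1],[0,-0.311,-0.074,0.167,0,0,-1],[0,-0.37,-0.101,0.2,0,0,-1],[0,-0.428,-0.13,0.233,0,0,-1],[0,-0.483,-0.163,0.267,0,0,-1],[0,-0.538,-0.198,0.3,0,0,-1],[0,-0.59,-0.236,0.333,0,0,-1],[0,-0.606,-0.248,0.343,0,0,-1],[0,-0.606,-0.248,0.343,0,0,-1]]'
python3 - <<'E'
from h import *
f=cams.grab_frame("side");g=cams.grab_frame("top");s=sensors.state();print(s["ft_torque"])
o=np.hstack([cv2.resize(f["image"][80:280,300:500],(400,400)),cv2.resize(g["image"][200:350,270:420],(400,400))])
cv2.imwrite("pics/c8.png",o[:,:,::-1])
E
```

```text
t: 22.15
eef_pos: [0.4805, -0.2465, 0.1975]
ee_rot: [-0.281, 0.654, 0.645, 0.278]
force: [-2.5, -3.1, 21.8]
finger_gap: 0.39
finger_force: 30.0
[2.03722753 0.23692285 0.3437105 ]
```

View pics/c8.png

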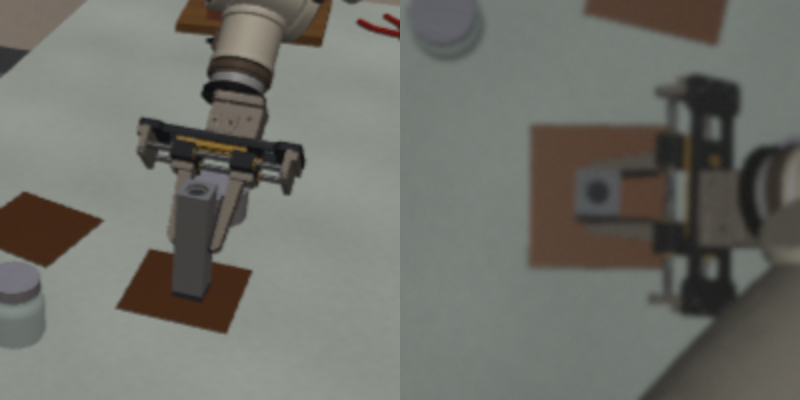

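The stake stands upright on its sole on the pad, dished end up at top crop (598,192). I'll ease off the pressing, open and back straight out along the fingers.

```bash
python3 -m creep '[[0,0,0.004,0,0,0,-1],[0,0,0.007,0,0,0,-1],[0,0,0.007,0,0,0,-1]]'
python3 -m creep '[[0,0,0,0,0,0,-0.1],[0,0,0,0,0,0,0],[0,0,0,0,0,0,0.3],[0,0,0,0,0,0,1],[0,0,0,0,0,0,1],[0,0,0,0,0,0,1],[0,0,0,0,0,0,1],[0,0,0,0,0,0,1]]'
python3 -m creep '[[0,-0.05,0.05,0,0,0,1],[0,-0.15,0.15,0,0,0,1],[0,-0.25,0.25,0,0,0,1],[0,-0.35,0.35,0,0,0,1],[0,-0.45,0.5,0,0,0,1],[0,-0.5,0.7,0,0,0,1],[0,-0.5,0.9,0,0,0,1],[0,-0.5,0.9,0,0,0,1],[0,-0.5,0.9,0,0,0,1],[0,-0.5,0.9,0,0,0,1]]'
python3 - <<'E'
from h import *
f=cams.grab_frame("side");g=cams.grab_frame("top")
o=np.hstack([cv2.resize(f["image"][80:280,300:500],(400,400)),cv2.resize(g["image"][200:350,270:420],(400,400))])
cv2.imwrite("pics/c9.png",o[:,:,::-1])
E
```

```text
t: 22.55
eef_pos: [0.4805, -0.2457, 0.1981]
ee_rot: [-0.28, 0.654, 0.646, 0.277]
force: [-0.1, -1.6, 13.1]
finger_gap: 0.389
finger_force: 30.0
t: 23.35
eef_pos: [0.4796, -0.2453, 0.1961]
ee_rot: [-0.28, 0.655, 0.645, 0.276]
force: [-0.2, 0.2, -0.4]
finger_gap: 0.991
finger_force: 0.0
t: 24.35
eef_pos: [0.4793, -0.3452, 0.375]
ee_rot: [-0.281, 0.655, 0.645, 0.276]
force: [-0.1, -0.4, 0.4]
finger_gap: 1.002
finger_force: 0.0
```

View pics/c9.png

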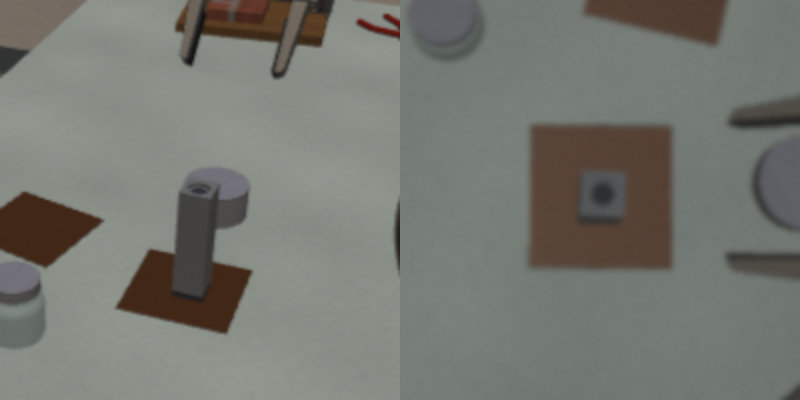

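The stake stands alone near the pad's centre at top crop (602,195), dished end up, with the tin and jar where they were and the gripper clear. I'll hand it in.

```bash
python3 -c "
from rig import ctrl
print(ctrl.finish_job())"
```

```text
the job is handed in; nothing more can be done
None
```

The stake was walked end over end, now stands upright on its sole on the leather pad with its dished end up, the gripper has let go, and the job is handed in.

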